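# Fit the keyed tube block in the bench shaker and switch it on

## Task

Get the bench shaker ready and running: pick up the loose D-shaped tube block by its upright grip, turn it so that its flat side matches the flat side of the shaker's D-shaped socket, and lower it (do not drop it) until it sits fully home, level, on the socket's floor. Then flip the shaker's toggle switch over to the other side until it snaps. Leave the flask, the sample jar and the empty beaker standing where they are, and let go of everything at the end.

Things in the scene. Friction and masses are not known exactly. Their poses are not given: they have to be found in the camera images.
- tube_block: Loose aluminium tube block: an upright cylinder, 64 mm diameter, 45 mm high, one side cut flat (D outline), six dark tube holes in its top, an upright grey grip on it; 85 mm high in all, 0.25 to 0.5 kg, standing on the worktop. Origin: on the cylinder's axis at the underside; z up. The flat faces the block's -x, 22 mm from the axis. The foot is chamfered 2.5 mm.
- block_center (a point): Point on the tube block's axis, half-way up, 42.5 mm above its underside; axes as the block's. The grip is a plain upright slab centred on the axis: 14 mm thick along x, 44 mm long along y (parallel to the flat), from 45 to 85 mm above the underside, so its middle is 22 mm above this point. Pinch it across its 14 mm from above.
- shaker: The bench shaker: a white box 136 mm (its x) by 216 mm (its y), deck 45 mm above the worktop, fixed to the worktop. Origin: centre of the underside; z up. On the deck stand an aluminium D-shaped socket collar (centred at y = +48 mm) and the toggle switch (at y = -66 mm).
- socket (a point): Centre of the socket's floor, 45 mm above the worktop; axes as the shaker's. Inside, the collar has radius 33.5 mm with a flat wall on the -x side 23.5 mm from the centre (1.5 mm clearance all round the block); it rises 25 mm above the floor, is 8 mm thick and bevelled inside. Home: the block's underside lies here, its axes as these, block_center 42.5 mm above.
- toggle (a joint): Angle of the toggle lever: -0.42 rad = off, leaning towards the shaker's -x; 0 = upright; +0.42 rad = on, leaning towards the shaker's +x. It never rests half-way: once past the upright centre it snaps over to the nearer end by itself. Pushing it out of its end position takes about 1.5 N at the tip.
- toggle_tip (a point): A point on the axis of the steel toggle lever, 60 mm above the lever's pivot and 4 mm below its round end; moves with the lever. The lever is a bat handle, 10 to 17 mm thick. Its x axis points the way the tip must be pushed to switch on.
- toggle_pivot (a point): The toggle lever's pivot, 6 mm above the deck (51 mm above the worktop); axes as the shaker's. The lever swings in this point's x-z plane.
- flask: Bystander: conical glass flask, 63 mm wide and 108 mm high. Origin: centre of the underside.
- jar: Bystander: small sample jar with white lid, 50 mm wide and 53 mm high. Origin: centre of the underside.
- beaker: Bystander: empty beaker, 55 mm wide and 62 mm high. Origin: centre of the underside.
Mind the look-alikes: they are no part of the job. What is shaped like the tube_block but green or orange is not meant.

How it is judged:
By the outcome, as a careful person would: the job done as asked, in the order asked, and still so for the second after the job is handed in, with the robot touching nothing.
It also fails if it takes over 61 s, if anything falls off the work surface, if the arm or the gripper's body presses on something with over 40 N, if the wrist force passes 120 N, or if a joint passes its speed limit or range.

## Robot

A 6-joint arm with a two-finger parallel gripper is mounted at the origin on the work surface; the furniture and walls round the work are solid. World frame = base frame: x ahead of the robot, y to its left, z up, the work surface at z = 0. Lengths are in mm, angles in rad, forces in N, time in s.
With the tool pointing down it reaches from about 275 to 750 mm from the base axis. Payload 10.2 kg.
Tool frame: the origin (TCP) lies where the fingers leave the gripper's body, on its centre line; the fingertips stand 73 mm ahead of it and the grasp point (between the pads) lies 54 mm ahead of it; z points along the fingers, y is the line along which they close (so a half turn about z gives the same grasp; the last joint's range is limited). The gripper opens to 85 mm and grips with 20 to 120 N. Pads are 22 mm wide; open, the fingers measure 114 mm over their backs; the gripper's body (76 mm by 85 mm) begins 54 mm behind the grasp point. The pads swing forward as they close: fully open they stand 13 mm farther back than shut.
Start: joints at [-1.386, 0.313, 1.498, -0, 1.331, -0.223], TCP at [208.198, -481.96, 303.894] pointing down, gripper open.
Joint ranges: [-2.94, 2.94], [-0.97, 2.17], [0.19, 2.56], [-1.23, 4.37], [0.02, 3.11], [-2.88, 2.88]. Speed limits (rad/s): [2.39, 2.39, 3.01, 3.14, 3.14, 3.14].

## Interface

Orientations are given as a unit quaternion [w, x, y, z].
In Python, from rig import ctrl gives the robot as it stands.
- The arm moves only by the shell command python3 -m creep 'ROWS' [OPENING] [FORCE]. ROWS is JSON, a list that holds one entry, the list of rows, each a list of 6 numbers: the shift along the world's x, y, z in units of 25 mm (1.0 is 25 mm), then the turn, a rotation vector about the world's x, y, z in units of 5 degrees (1.0 is 5 degrees). In form: [[[x, y, z, ax, ay, az], ...]]. A call has 1 to 20 rows; each row is the pose to reach, as a shift and turn from the pose commanded when the call began; what a row does not reach only later rows make up. A row lasts 1/12 s, in which the tool goes at most 41.7 mm and 7.16 degrees, less where a joint would pass 70% of its speed; a pose out of reach is approached as far as the arm can. A call with a gripper value outside its range is refused whole. OPENING is the finger opening in mm, from 0 to 85.4, set as the call begins (- or left out, the last holds). The fingers move at their own pace and stop on an object; FORCE is the grip in N (left out, the last holds). Time passes only in rows, so rows that repeat a pose let the fingers close. It gives the time, the measured TCP pose, the force, the opening and the grip force at its end, in the units of the state.
- ctrl.sense(): the state, without advancing time (a new reading comes with each control period).
- ctrl.capture(name): name is "side" or "top"; returns a dict with "image" (480x640x3 uint8, red, green, blue), "fx", "fy", "cx", "cy" (pixels), "R" (3x3) and "t" (3): a world point X has camera coordinates R X + t. Camera axes: x right, y down, z forward; pixel columns grow to the right and rows downward; lengths in mm; the calibration is good to about 2 mm. A picture is of the moment at which its call begins. There is no depth.
- ctrl.finish_job(): hands the job in; it is judged then, once.
The state is a dict: "time_s": time; "joints": joint angles; "dq": joint speeds; "tau": joint torques, N m; "eef_pos": TCP position; "ee_rot": TCP orientation; "force": force on the tool from outside, world axes, zero at the start; "wrist_torque": the same for the moment, N m; "grip_width": opening from 0.0 (shut) to 1.0 (fully open); "grip_force": force on a finger pad.
Only numpy, scipy, OpenCV 4.12 (cv2) and the standard library are available. Lean on these libraries where they do the work, as an engineer would, in place of code of your own. Each camera call takes 0.05 s, during which the arm holds its last target. There are 200 camera calls.

## Working session

There is one attempt and no reset: what is moved stays moved. The work goes in short steps, Python scripts to look and compute and a shell command to move; the robot and the scene stay as the last step left them, time stands still between calls to the robot, and variables do not carry over. Pictures are saved under pics/ and viewed, at most 10 in all, crops included, and the job is handed in when it is done.

```bash
mkdir -p pics; ls
python3 - <<'E'
from rig import ctrl
import cv2,numpy as np,pickle
d={}
for n in("top","side"):
    c=ctrl.capture(n); d[n]=c; cv2.imwrite(f"pics/{n}0.png",c["image"][...,::-1])
    print(n,c["fx"],c["fy"],c["cx"],c["cy"],np.round(c["R"],3).tolist(),np.round(c["t"],1))
pickle.dump(d,open("c0.pkl","wb"))
s=ctrl.sense();print(s["eef_pos"],s["ee_rot"],s["force"],s["time_s"])
E
```

```text
pics
top 603.3350582063998 603.3350582063998 317.7676303741072 241.78066957605142 [[0.013, -1.0, 0.015], [-0.992, -0.015, -0.128], [0.128, -0.013, -0.992]] [ -49.5  511.5 1497.6]
side 438.06628041618967 438.06628041618967 318.6733642108588 232.09858705969845 [[-0.87, -0.494, 0.006], [-0.275, 0.474, -0.836], [0.41, -0.729, -0.548]] [424.3 230.5 951.3]
[ 208.17589443 -481.82796571  303.39985894] [-5.65711695e-04  9.79290041e-01  2.02461587e-01  2.75193610e-05] [-0.18742517 -0.51108622 -0.22175207] 0.1
```

View pics/top0.png

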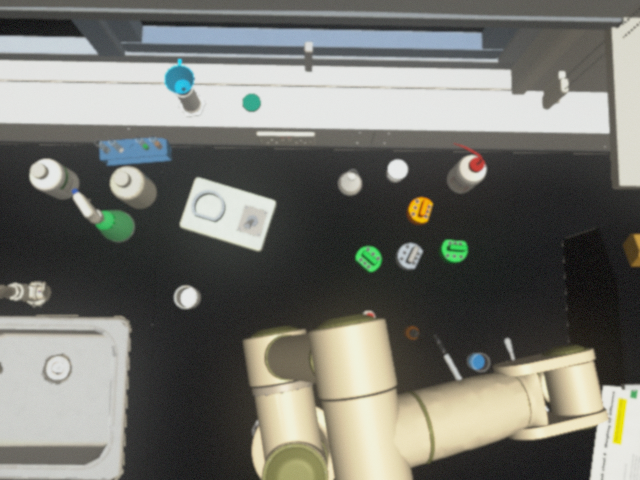

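View pics/side0.png

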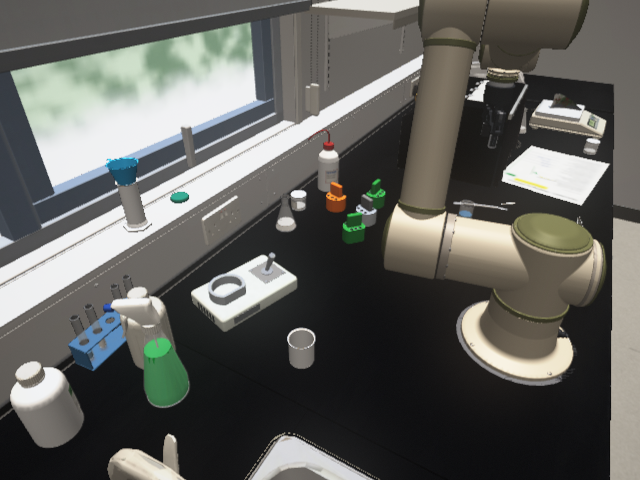

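The top view shows four D blocks: grey at (410,256), green at (369,259) and (455,250), orange at (420,210). The grey one is the aluminium block described. The shaker is at about (228,214), with its collar at (209,206) and its toggle at (252,221). I'll confirm with one enlarged composite.

```bash
cat > h.py <<'E'
import numpy as np,pickle,cv2
def ray(c,u,v):
    R,t=np.array(c["R"]),np.array(c["t"]); d=R.T@np.array([(u-c["cx"])/c["fx"],(v-c["cy"])/c["fy"],1]); return -R.T@t,d
def plane(c,u,v,z):
    o,d=ray(c,u,v); return o+d*(z-o[2])/d[2]
def proj(c,X):
    p=np.array(c["R"])@np.array(X,float)+c["t"]; return np.array([c["fx"]*p[0]/p[2]+c["cx"],c["fy"]*p[1]/p[2]+c["cy"]])
def tri(c1,p1,c2,p2):
    o1,d1=ray(c1,*p1);o2,d2=ray(c2,*p2)
    s=np.linalg.lstsq(np.c_[d1,-d2],o2-o1,rcond=None)[0]; a,b=o1+s[0]*d1,o2+s[1]*d2
    return (a+b)/2,np.linalg.norm(a-b)
E
python3 - <<'E'
from h import *
d=pickle.load(open("c0.pkl","rb")); T=d["top"]["image"][...,::-1];S=d["side"]["image"][...,::-1]
def cr(I,u,v,w,h): return cv2.resize(I[v:v+h,u:u+w],(400,300),interpolation=cv2.INTER_CUBIC)
o=np.vstack([np.hstack([cr(T,370,226,80,60),cr(T,172,170,112,84)]),np.hstack([cr(S,330,175,72,54),cr(S,188,245,112,84)])])
cv2.imwrite("pics/crop1.png",o)
E
```

```text
(no output)
```

View pics/crop1.png

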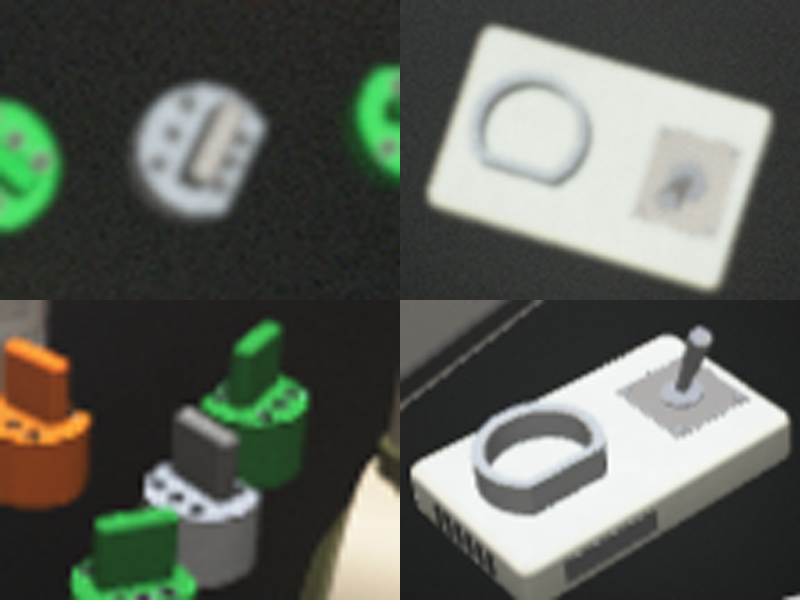

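The crop confirms the grey block, with six holes, a grey grip and its flat toward the lower right. The socket's flat faces down in the picture (shaker -x), and the lever leans toward -x, so it is off. Next I measure.

```bash
cat >> h.py <<'E'
from scipy.optimize import least_squares
def contour(c,box,f,k=6):
    u,v,w,h=box; I=cv2.resize(c["image"][v:v+h,u:u+w],None,fx=k,fy=k,interpolation=cv2.INTER_CUBIC)
    m=cv2.morphologyEx(f(I.astype(int)).astype(np.uint8),cv2.MORPH_OPEN,np.ones((5,5)))
    cs=max(cv2.findContours(m,cv2.RETR_EXTERNAL,cv2.CHAIN_APPROX_NONE)[0],key=cv2.contourArea)
    return (cv2.convexHull(cs).reshape(-1,2)+.5)/k-.5+[u,v], m
def dense(P,n=400):
    P=np.vstack([P,P[:1]]);s=np.r_[0,np.cumsum(np.linalg.norm(np.diff(P,axis=0),axis=1))];q=np.linspace(0,s[-1],n,endpoint=False)
    return np.c_[np.interp(q,s,P[:,0]),np.interp(q,s,P[:,1])]
def fitD(X,r,fl,yaw0):
    def e(p):
        dx,dy=X[:,0]-p[0],X[:,1]-p[1];a=dx*np.cos(p[2])+dy*np.sin(p[2])
        return np.maximum(np.hypot(dx,dy)-r-p[3],-a-fl-p[3])
    s=least_squares(e,[*X.mean(0)[:2],yaw0,0],x_scale=[1,1,.02,1],loss="soft_l1"); return s.x,np.abs(s.fun).mean()
E
python3 - <<'E'
from h import *
d=pickle.load(open("c0.pkl","rb"));T,S=d["top"],d["side"]
for th in(90,120,150):
    P,m=contour(T,(388,236,44,40),lambda I:I.min(2)>th)
    X=np.array([plane(T,*p,45) for p in dense(P)])
    p,e=fitD(X,32,22,1.1);print("block",th,np.round(p,3),"yaw",np.degrees(p[2]).round(1),e.round(2))
for th in(150,185,205):
    P,m=contour(T,(172,170,112,90),lambda I:I.min(2)>th)
    X=np.array([plane(T,*p,45)[:2] for p in P],np.float32)
    print("deck",th,cv2.minAreaRect(X))
def show(n,c,box):
    pass
I=T["image"];print(I[200:214:2,190:232:3].min(2))
# bystanders by bright blobs, approximate
for n,(u,v),z in(("flask",(349,182),108),("jar",(397,170),53),("beaker",(187,297),62),("greenL",(369,259),45),("greenR",(455,250),45),("orange",(420,210),45)):print(n,plane(T,u,v,z).round())
E
```

```text
block 90 [ 479.027 -274.749    1.116    2.354] yaw 64.0 0.22
block 120 [ 479.168 -274.901    1.117    0.786] yaw 64.0 0.2
block 150 [ 479.154 -274.953    1.121   -0.829] yaw 64.3 0.23
deck 150 ((579.70654296875, 186.86593627929688), (215.5321044921875, 135.81748962402344), 73.76522064208984)
deck 185 ((579.894775390625, 186.91690063476562), (212.4229736328125, 132.33103942871094), 73.85282897949219)
deck 205 ((579.9769287109375, 186.8246307373047), (209.5332489013672, 129.89407348632812), 73.77639770507812)
[[222 200 143 208 225 224 226 227 225 225 209 196 225 226]
 [223 191 150 224 225 224 226 227 225 226 219 187 223 225]
 [222 184 177 226 226 228 227 225 225 227 222 185 215 227]
 [222 184 199 226 228 228 227 227 226 228 221 184 211 227]
 [223 190 204 227 230 228 227 225 227 227 219 181 211 227]
 [223 191 200 226 227 227 227 229 228 226 217 174 215 226]
 [225 201 200 225 227 228 225 229 228 225 204 159 222 227]]
flask [ 651. -116.  108.]
jar [ 697. -241.   53.]
beaker [367. 277.  62.]
greenL [ 469. -171.   45.]
greenR [ 495. -388.   45.]
orange [ 596. -301.   45.]
```

Block: (479.1, -274.9), yaw 64.1°. The residual is 0.2 mm and the size agrees. Deck: 215.5 × 135.8 mm, against 216 × 136 given. Shaker yaw is -16.2°, which puts the socket at (593.3, 233.0) and the toggle pivot at (561.5, 123.5). The tool must turn +130.7° (26.14 units) so that joint 6 can take the later -80.3°.

```bash
python3 -m creep '[[[1.5,1.2,-0.3,0,0,1.4],[3,2.4,-0.6,0,0,2.8],[4.5,3.5,-1,0,0,4.2],[6,4.6,-1.4,0,0,5.6],[7.2,5.6,-1.8,0,0,7],[8.4,6.5,-2.2,0,0,8.4],[9.4,7.2,-2.6,0,0,9.8],[10.2,7.8,-3,0,0,11.2],[10.84,8.28,-3.4,0,0,12.6],[10.84,8.28,-3.6,0,0,14],[10.84,8.28,-3.6,0,0,15.4],[10.84,8.28,-3.6,0,0,16.8],[10.84,8.28,-3.6,0,0,18.2],[10.84,8.28,-3.6,0,0,19.6],[10.84,8.28,-3.6,0,0,21],[10.84,8.28,-3.6,0,0,22.4],[10.84,8.28,-3.6,0,0,23.8],[10.84,8.28,-3.6,0,0,25.2],[10.84,8.28,-3.6,0,0,26.14],[10.84,8.28,-3.6,0,0,26.14]]]' 45 40; python3 -c "
from rig import ctrl
import math
s=ctrl.sense();q=s['ee_rot'];w,x,y,z=q
print(s['joints'],s['eef_pos'],'ytool',math.degrees(math.atan2(1-2*(x*x+z*z),2*(x*y-w*z))))"
```

```text
time_s: 1.77
eef_pos: [479.1, -274.9, 213.6]
ee_rot: [-0.0, 0.223, 0.975, 0.0]
force: [-0.4, 0.2, -0.3]
grip_width: 0.525
grip_force: 0.0
[-7.33030674e-01  4.57132590e-01  1.53705695e+00 -2.95057314e-05
  1.14812706e+00 -1.85400003e+00] [ 479.09122108 -274.87967147  213.5628583 ] ytool 64.22750379020967
```

```bash
python3 -m creep '[[[0,0,-1,0,0,0],[0,0,-2,0,0,0],[0,0,-2.8,0,0,0],[0,0,-3.3,0,0,0],[0,0,-3.6,0,0,0],[0,0,-3.68,0,0,0],[0,0,-3.68,0,0,0],[0,0,-3.68,0,0,0]]]' && python3 -m creep '[[[0,0,0,0,0,0],[0,0,0,0,0,0],[0,0,0,0,0,0],[0,0,0,0,0,0],[0,0,0,0,0,0],[0,0,0,0,0,0],[0,0,0,0,0,0],[0,0,0,0,0,0],[0,0,0,0,0,0],[0,0,0,0,0,0]]]' 0 50
```

```text
time_s: 2.43
eef_pos: [479.5, -275.2, 122.7]
ee_rot: [0.001, 0.225, 0.974, -0.0]
force: [-0.3, -0.9, 0.7]
grip_width: 0.528
grip_force: 0.0
time_s: 3.27
eef_pos: [479.3, -275.2, 122.4]
ee_rot: [0.0, 0.224, 0.974, -0.0]
force: [-1.2, -0.7, 5.4]
grip_width: 0.163
grip_force: 52.2
```

```bash
python3 -m creep '[[[0,0,0.8,0,0,0],[0,0,1.8,0,0,0],[0,0,2.8,0,0,0],[0,0,3.8,0,0,0],[0,0,4.8,0,0,0],[0,0,5.5,0,0,0],[0,0,5.5,0,0,0]]]' && python3 -m creep '[[[0.2,0.8,0,0,0,-0.6],[0.4,1.8,0,0,0,-1.4],[0.64,2.85,0,0,0,-2.2],[0.9,4,0,0,0,-3.1],[1.15,5.1,0,0,0,-4],[1.4,6.25,0,0,0,-4.9],[1.67,7.4,0,0,0,-5.9],[1.9,8.5,0,0,0,-6.7],[2.16,9.6,0,0,0,-7.6],[2.43,10.8,0,0,0,-8.5],[2.7,12,0,0,0,-9.5],[2.95,13.1,0,0,0,-10.4],[3.2,14.3,0,0,0,-11.3],[3.5,15.5,0,0,0,-12.2],[3.75,16.7,0,0,0,-13.2],[4,17.8,0,0,0,-14.1],[4.25,18.9,0,0,0,-15],[4.45,19.8,0,0,0,-15.7],[4.57,20.32,0,0,0,-16.06],[4.57,20.32,0,0,0,-16.06]]]' && python3 -m creep '[[[0,0,0,0,0,0],[0,0,0,0,0,0]]]'
python3 - <<'E'
from rig import ctrl
import pickle,cv2
d={}
for n in("top","side"):
    c=ctrl.capture(n);d[n]=c
pickle.dump(d,open("c1.pkl","wb"))
T=d["top"]["image"][...,::-1];S=d["side"]["image"][...,::-1]
import numpy as np
cv2.imwrite("pics/c1.png",np.hstack([cv2.resize(T[140:290,130:330],(400,300)),cv2.resize(S[150:330,160:400],(400,300))]))
s=ctrl.sense();print(s["eef_pos"],s["ee_rot"],s["joints"],s["wrist_torque"])
E
```

```text
time_s: 3.85
eef_pos: [479.8, -275.3, 262.2]
ee_rot: [0.002, 0.224, 0.975, -0.001]
force: [0.9, -1.0, -4.3]
grip_width: 0.152
grip_force: 50.8
time_s: 5.52
eef_pos: [592.9, 235.6, 256.5]
ee_rot: [-0.001, 0.799, 0.601, -0.001]
force: [-0.6, -0.6, -4.4]
grip_width: 0.159
grip_force: 50.8
time_s: 5.68
eef_pos: [593.2, 232.3, 257.9]
ee_rot: [-0.0, 0.8, 0.6, -0.001]
force: [0.2, 0.5, -4.6]
grip_width: 0.157
grip_force: 50.8
[593.361392   232.11307375 258.80817064] [-1.79578856e-04  8.00037828e-01  5.99949295e-01 -5.33770439e-04] [ 1.89363153e-01  5.96651022e-01  1.18901895e+00 -1.48881587e-04
  1.35703959e+00  4.73315447e-01] [0.03996104 0.01598404 0.01113116]
```

View pics/c1.png

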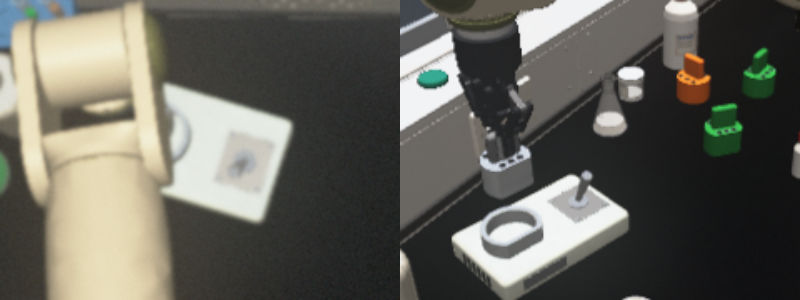

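The block hangs level above the collar, which is at about (510,228) in the right-hand half, and its flat points the same way as the collar's. I'll lower it to just above the rim and then feel my way in.

```bash
python3 -m creep '[[[0,0,-0.6,0,0,0],[0,0,-1.2,0,0,0],[0,0,-1.8,0,0,0],[0,0,-2.2,0,0,0],[0,0,-2.4,0,0,0],[0,0,-2.48,0,0,0],[0,0,-2.48,0,0,0],[0,0,-2.48,0,0,0],[0,0,-2.48,0,0,0],[0,0,-2.48,0,0,0]]]'
python3 - <<'E'
from rig import ctrl
import pickle,cv2,numpy as np
c=ctrl.capture("side");pickle.dump(c,open("c2.pkl","wb"))
S=c["image"][...,::-1]
cv2.imwrite("pics/c2.png",cv2.resize(S[225:330,180:320],(800,600),interpolation=cv2.INTER_CUBIC))
s=ctrl.sense();print(s["eef_pos"],s["force"])
E
```

```text
time_s: 6.62
eef_pos: [593.6, 233.1, 198.1]
ee_rot: [0.0, 0.8, 0.6, 0.001]
force: [0.0, 0.0, -3.1]
grip_width: 0.154
grip_force: 50.8
[593.58107202 233.08266177 197.92823547] [ 1.08057491e-03  7.54515492e-01 -4.79094200e+00]
```

View pics/c2.png

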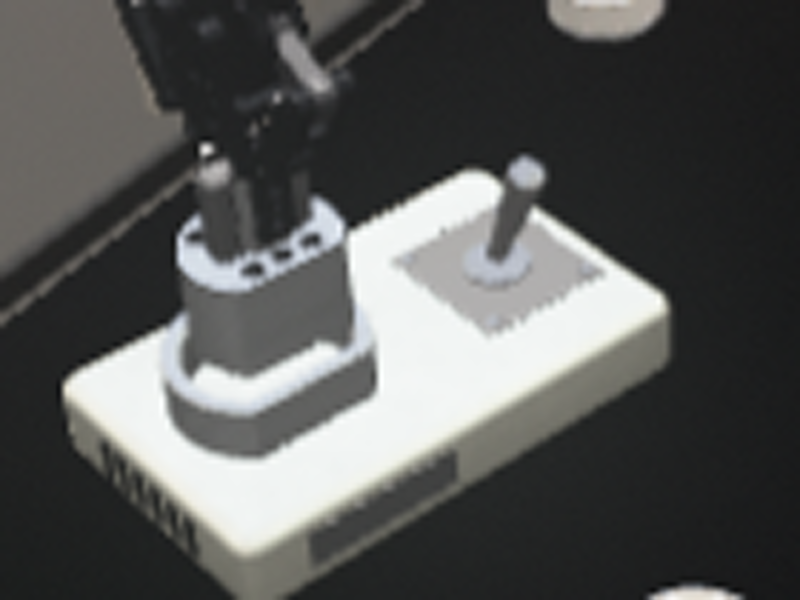

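The picture shows the block centred over the collar mouth with the flats parallel: block foot around (265,370), collar around (270,400).

```bash
for i in 1; do python3 -m creep '[[[0,0,-0.06,0,0,0],[0,0,-0.12,0,0,0],[0,0,-0.18,0,0,0],[0,0,-0.24,0,0,0],[0,0,-0.24,0,0,0]]]'; python3 -m creep '[[[0,0,-0.06,0,0,0],[0,0,-0.12,0,0,0],[0,0,-0.16,0,0,0],[0,0,-0.16,0,0,0]]]';  python3 -c "
from rig import ctrl
print(ctrl.sense()['wrist_torque'])"; done
```

```text
time_s: 7.08
eef_pos: [593.3, 233.0, 190.9]
ee_rot: [-0.0, 0.8, 0.6, -0.0]
force: [0.8, 0.0, -4.7]
grip_width: 0.155
grip_force: 50.8
time_s: 7.42
eef_pos: [594.0, 233.3, 188.3]
ee_rot: [0.0, 0.8, 0.6, 0.001]
force: [1.8, 1.9, 0.9]
grip_width: 0.159
grip_force: 51.8
[ 0.38927815 -0.3467713  -0.0338421 ]
```

```bash
cat > f.py <<'E'
from rig import ctrl
s=ctrl.sense();print("tau",s['wrist_torque'].round(2) if hasattr(s['wrist_torque'],'round') else s['wrist_torque'],"F",s["force"],"pos",s["eef_pos"])
E
python3 -m creep '[[[0,0,-0.05,0,0,0],[0,0,-0.1,0,0,0],[0,0,-0.1,0,0,0],[0,0,-0.1,0,0,0]]]' >/dev/null; python3 f.py;  python3 -m creep '[[[0.02,0.02,0,0,0,0],[0.03,0.03,0,0,0,0],[0.03,0.03,0,0,0,0]]]'>/dev/null; python3 f.py
```

```text
tau [ 0.85 -1.13  0.03] F [ 5.02881471  5.32458995 -0.45661619] pos [594.32446867 233.51748173 185.55043334]
tau [ 0.5  -1.05 -0.02] F [ 5.54788044  3.06366561 -1.24667384] pos [594.65572462 233.87731269 185.03020535]
```

The side force grows toward +x and +y, so the collar lies a little farther that way. I'll follow it.

```bash
python3 -m creep '[[[0.02,0.01,0,0,0,0],[0.04,0.02,0,0,0,0],[0.04,0.02,0,0,0,0],[0.04,0.02,0,0,0,0]]]'>/dev/null; python3 f.py;  python3 -m creep '[[[0.02,0.01,0,0,0,0],[0.03,0.02,0,0,0,0],[0.03,0.02,0,0,0,0],[0.03,0.02,0,0,0,0]]]'>/dev/null; python3 f.py
```

```text
tau [ 0.12 -0.58 -0.02] F [ 3.0285299   1.07095753 -3.10266986] pos [595.07599687 234.16900109 184.49391669]
tau [ 0.02  0.02 -0.02] F [ 0.02481363 -0.41243232 -3.92284404] pos [595.60721975 234.71468521 184.48021677]
```

```bash
python3 -m creep '[[[0.02,0.01,-0.05,0,0,0],[0.03,0.01,-0.12,0,0,0],[0.03,0.01,-0.19,0,0,0],[0.03,0.01,-0.26,0,0,0],[0.03,0.01,-0.32,0,0,0],[0.03,0.01,-0.32,0,0,0]]]'>/dev/null; python3 f.py; python3 -m creep '[[[0,0,-0.06,0,0,0],[0,0,-0.12,0,0,0],[0,0,-0.18,0,0,0],[0,0,-0.24,0,0,0],[0,0,-0.24,0,0,0]]]'>/dev/null; python3 f.py
```

```text
tau [ 0.09  0.   -0.02] F [-0.5230942  -0.22013739 -4.69684388] pos [596.55103883 234.99205736 176.41148901]
tau [ 0.06  0.03 -0.01] F [-0.28453898 -0.02477795 -4.17469797] pos [596.57893394 234.9931894  170.48617054]
```

Sliding freely. The floor is expected at TCP z ≈ 167.4.

```bash
python3 -m creep '[[[0,0,-0.04,0,0,0],[0,0,-0.08,0,0,0],[0,0,-0.1,0,0,0],[0,0,-0.1,0,0,0]]]'>/dev/null; python3 f.py; python3 -m creep '[[[0,0,-0.02,0,0,0],[0,0,-0.04,0,0,0],[0,0,-0.04,0,0,0],[0,0,-0.04,0,0,0]]]'>/dev/null; python3 f.py
```

```text
tau [-0.    0.05  0.01] F [ 0.25916639  0.01354875 -4.99881506] pos [596.65841296 235.03092326 168.26000422]
tau [-0.02  0.01  0.06] F [ 0.64549775 -1.04001232 -3.45072188] pos [596.7439116  235.06581202 167.52481235]
```

```bash
python3 -m creep '[[[0,0,-0.03,0,0,0],[0,0,-0.05,0,0,0],[0,0,-0.05,0,0,0],[0,0,-0.05,0,0,0]]]'>/dev/null; python3 f.py; python3 -m creep '[[[0,0,-0.03,0,0,0],[0,0,-0.05,0,0,0],[0,0,-0.05,0,0,0]]]'>/dev/null; python3 f.py
```

```text
tau [-0.21  0.71 -0.02] F [-5.31134991 -0.17052314  7.14062175] pos [596.71888425 235.16628647 167.45444177]
tau [-0.37  1.46  0.01] F [-8.41056575 -1.37776528 14.17314237] pos [596.72390278 235.23665955 167.42425219]
```

The block is down on the floor: TCP z is 167.42, as predicted, and the contact force rises there. I'll relieve the load, release and rise.

```bash
python3 -m creep '[[[0,0,0.04,0,0,0],[0,0,0.06,0,0,0],[0,0,0.06,0,0,0]]]'>/dev/null; python3 f.py; python3 -m creep '[[[0,0,0,0,0,0],[0,0,0,0,0,0],[0,0,0,0,0,0],[0,0,0,0,0,0],[0,0,0,0,0,0],[0,0,0,0,0,0],[0,0,0,0,0,0]]]' 45; python3 -m creep '[[[0,0,0.4,0,0,0],[0,0,1,0,0,0],[0,0,2,0,0,0],[0,0,3,0,0,0],[0,0,3.4,0,0,0],[0,0,3.4,0,0,0],[0,0,3.4,0,0,0]]]'
python3 - <<'E'
from rig import ctrl
import pickle,cv2,numpy as np
c=ctrl.capture("side");pickle.dump(c,open("c3.pkl","wb"))
S=c["image"][...,::-1]
cv2.imwrite("pics/c3.png",cv2.resize(S[225:330,180:320],(800,600),interpolation=cv2.INTER_CUBIC))
E
```

```text
tau [-0.2   0.86 -0.05] F [-4.91959162 -0.90890472  7.50781873] pos [596.75529676 235.15678137 167.4668097 ]
time_s: 11.67
eef_pos: [596.7, 235.0, 166.3]
ee_rot: [0.0, 0.8, 0.6, 0.0]
force: [-0.4, 0.3, 0.7]
grip_width: 0.527
grip_force: 0.0
time_s: 12.25
eef_pos: [596.6, 235.0, 251.0]
ee_rot: [-0.0, 0.8, 0.6, -0.0]
force: [-0.5, -0.1, -0.3]
grip_width: 0.529
grip_force: 0.0
```

View pics/c3.png

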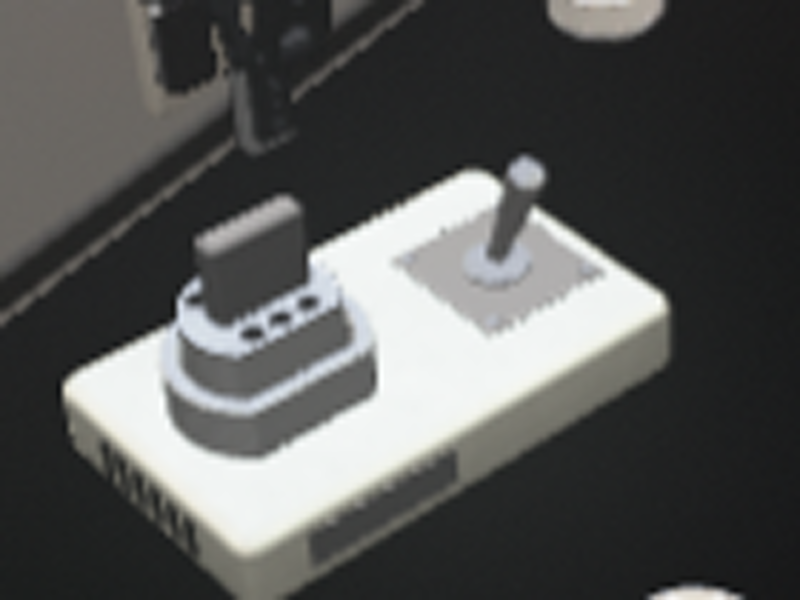

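The block is seated level and down in the collar: grip at (252,260), block top at (262,310). The lever still leans to -x, its tip at (525,172). Next I shut the fingers and go round to the lever's -x side, to about (510, 141).

```bash
python3 -m creep '[[[-0.8,-0.9,0,0,0,0],[-1.7,-1.9,0,0,0,0],[-2.6,-2.9,0,0,0,0],[-3.2,-3.5,0,0,0,0],[-3.46,-3.78,0,0,0,0],[-3.46,-3.78,0,0,0,0],[-3.46,-3.78,-0.8,0,0,0],[-3.46,-3.78,-1.8,0,0,0],[-3.46,-3.78,-2.7,0,0,0],[-3.46,-3.78,-3.3,0,0,0],[-3.46,-3.78,-3.52,0,0,0],[-3.46,-3.78,-3.52,0,0,0],[-3.46,-3.78,-3.52,0,0,0]]]' 0 20
python3 - <<'E'
from rig import ctrl
import cv2
c=ctrl.capture("side")
S=c["image"][...,::-1]
cv2.imwrite("pics/c4.png",cv2.resize(S[215:335,180:340],(800,600),interpolation=cv2.INTER_CUBIC))
E
```

```text
time_s: 13.38
eef_pos: [510.8, 141.0, 163.6]
ee_rot: [0.0, 0.8, 0.6, 0.0]
force: [-0.7, -0.1, -0.6]
grip_width: -0.002
grip_force: 0.0
```

View pics/c4.png

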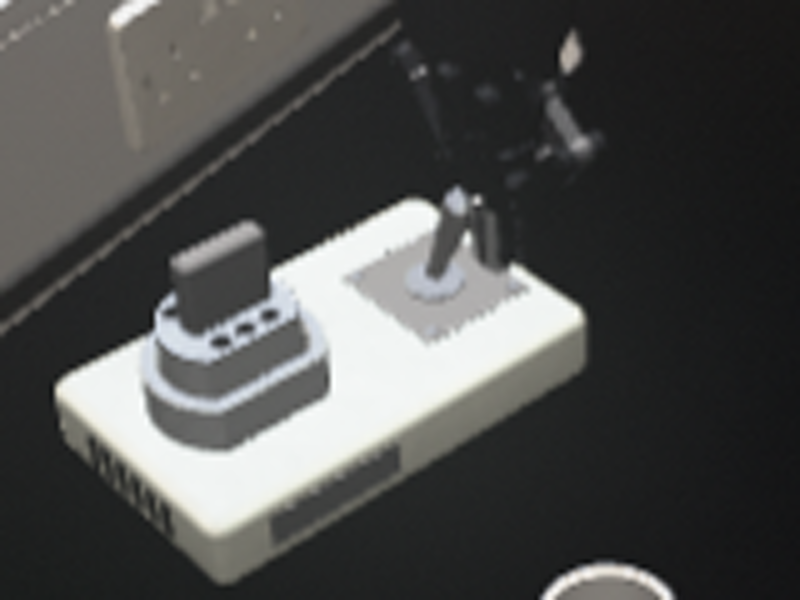

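The fingertips, around (490,240), stand on the -x side of the lever, whose tip is at (455,200), in line with its swing. Pushing along shaker +x now.

```bash
python3 -m creep '[[[0.2,-0.06,0,0,0,0],[0.4,-0.12,0,0,0,0],[0.6,-0.17,0,0,0,0],[0.8,-0.23,0,0,0,0],[0.8,-0.23,0,0,0,0]]]'>/dev/null;python3 f.py; python3 -m creep '[[[0.15,-0.04,0,0,0,0],[0.3,-0.09,0,0,0,0],[0.3,-0.09,0,0,0,0]]]'>/dev/null;python3 f.py;python3 -m creep '[[[0.15,-0.04,0,0,0,0],[0.3,-0.09,0,0,0,0],[0.3,-0.09,0,0,0,0]]]'>/dev/null;python3 f.py;python3 -m creep '[[[0.15,-0.04,0,0,0,0],[0.3,-0.09,0,0,0,0],[0.3,-0.09,0,0,0,0]]]'>/dev/null;python3 f.py
```

```text
tau [0.01 0.08 0.02] F [0.45016107 0.20661663 0.4359316 ] pos [531.32677814 134.36414437 163.61922427]
tau [ 0.02  0.05 -0.01] F [-1.25028283  0.22757622 -0.09815618] pos [538.4163131  132.2311803  163.43075269]
tau [ 0.02 -0.04 -0.01] F [-1.19517981e-04  6.38361208e-01 -5.33301838e-01] pos [545.90291271 130.01103726 163.4313635 ]
tau [ 0.01 -0.06 -0.02] F [ 0.18844808 -0.185345    0.37483174] pos [553.37356778 127.75174012 163.42304434]
```

Run:
```python
from rig import ctrl
import cv2
S=ctrl.capture("side")["image"][...,::-1]
cv2.imwrite("pics/c5.png",cv2.resize(S[235:295,240:320],(800,600),interpolation=cv2.INTER_CUBIC))
```

```text
(no output)
```

View pics/c5.png

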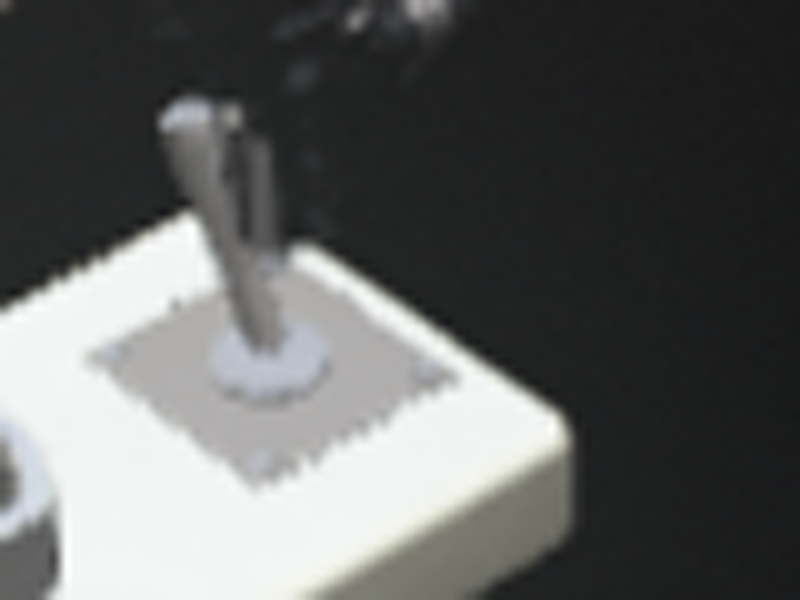

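The lever has snapped over: its tip, at (185,110), now leans to +x away from its base at (265,350). I'll back off toward -x and rise, then check.

```bash
python3 -m creep '[[[-0.5,0.14,0,0,0,0],[-1.1,0.32,0,0,0,0],[-1.7,0.5,0,0,0,0],[-1.7,0.5,0.8,0,0,0],[-1.7,0.5,1.8,0,0,0],[-1.7,0.5,2.8,0,0,0],[-2.4,-0.3,3.6,0,0,0],[-3.2,-1.3,4,0,0,0],[-4,-2.3,4,0,0,0],[-4.8,-3.4,4,0,0,0],[-5.2,-4.6,4,0,0,0],[-5.2,-5.8,4,0,0,0],[-5.2,-6.5,4,0,0,0],[-5.2,-7,4,0,0,0],[-5.2,-7,4,0,0,0],[-5.2,-7,4,0,0,0],[-5.2,-7,4,0,0,0]]]' 45
python3 - <<'E'
from rig import ctrl
import cv2,numpy as np
T=ctrl.capture("top")["image"][...,::-1];S=ctrl.capture("side")["image"][...,::-1]
cv2.imwrite("pics/c6.png",np.hstack([cv2.resize(T[150:315,160:380],(400,300),interpolation=cv2.INTER_CUBIC),cv2.resize(S[180:375,140:400],(400,300),interpolation=cv2.INTER_CUBIC)]))
E
```

```text
time_s: 16.07
eef_pos: [422.6, -46.3, 263.4]
ee_rot: [-0.0, 0.8, 0.6, 0.0]
force: [0.6, 0.2, -0.5]
grip_width: 0.529
grip_force: 0.0
```

View pics/c6.png

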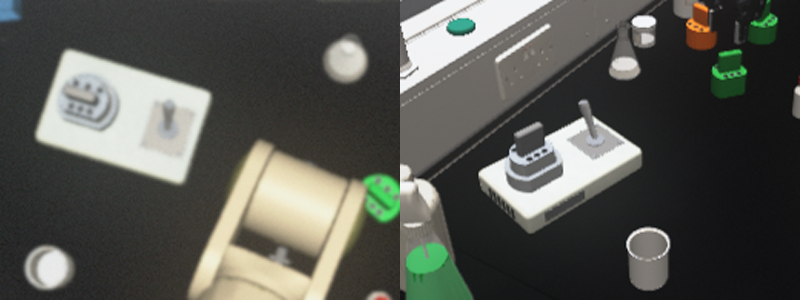

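The block sits in the collar at (85,103), the lever leans to +x at (168,115), and the flask, jar and beaker stand where they were. The arm is clear, so I'm handing it in.

```bash
python3 -c "
from rig import ctrl
print(ctrl.finish_job())"
```

```text
the job is handed in; nothing more can be done
None
```

The job is handed in at about 16 s: the tube block is fully seated in the socket, the toggle is snapped over to on, the flask, jar and beaker are untouched, and the gripper is open and clear.

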